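# Uncover the terminals of a controller housing on the inspection plate

## Task

The controller housing clamped on the fixture plate must be opened for measuring: press its orange snap tab down to free the white terminal cover, and push the cover straight off its seat, away from the tab, until the whole terminal seat is uncovered. Only press and push: leave the cover lying flat on the fixture plate and never lift or tip it. The reference sphere on its stand, the V-block and the stylus case stay where they stand.

Things in the scene. Friction and masses are not known exactly. Their poses are not given: they have to be found in the camera images.
- fixture: Fixed grey fixture plate, 375 x 170 x 12 mm, on the granite, carrying the clamped grey controller housing. Origin: plate's top surface, centre line, at the seam of housing and cover. x: the way the cover comes off (roughly away from the robot), y left, z up. Plate: x -140 to 235 mm, y +-85. Clamps and pins beside the hood (|y| 48-80, x -113 to -25) are up to 22 mm high.
- hood (a point): Fixed grey hood of the housing behind the tab: centre of its top face, 40 mm above the plate, at x = -88.5 mm in the fixture's frame. Hood 73 (x) x 96 (y) mm; it ends at x = -52. From there to the seam (x = 0) a low shoulder, 21 mm high, lies under the tab.
- seat (a point): Fixed black terminal seat that the cover closes: centre of its top face, 9 mm above the plate, x = 36 mm in the fixture's frame; it reaches from x = 0 to 72, |y| to 43.5. On it a green terminal strip, 19 mm above the plate, x 26 to 60. Lips inside the cover's foot run under the seat's side rails: the cover can only slide along +x until it is off the seat.
- tab (a joint): Snap tab's angle (rad) about a hinge hidden in the hood: 0 at rest, grows as it is pressed down, stop at 0.09, springs back. Cover free from 0.05. At tab_pad: 2 N to start, 8 N frees (3.3 mm down), 12 N at the stop (5.7 mm). Keep it down until the cover has begun to slide: from 2 mm on its edge holds the hooks down, after 13 mm the hooks are past it.
- tab_pad (a point): Middle of the top of the tab's orange press pad, 32 mm above the plate, 24 mm behind the fixture's origin. Pad 44 mm wide (y), level; hood 28 mm behind this point and 8 mm higher, cover's rear face 25.5 mm ahead. The pad runs on level 32 mm ahead, under the cover. Its hooks stand 29-37 mm either side: a finger under 50 mm wide that holds the pad down can go on forward between them.
- cover: Loose white plastic terminal cover, a shell 78 (x) x 96 (y) x 37 mm high with 3 mm walls, open below and towards the hood, about 0.1 kg, its foot standing on the plate. Origin: centre of its underside; axes as fixture's. On its seat the origin is at x = 40.5, y = 0, z = 0 mm in the fixture's frame; at x = 111 its rear edge has passed the whole seat.
- cover_ridge (a point): Middle of the rear face (towards the tab) of the thumb ridge along the cover's rear top edge, 41 mm above the plate, 39 mm behind the cover's origin. The ridge is 6 mm thick, 96 mm long, from 34 to 46 mm above the plate.
- ref_sphere: Bystander: white 25 mm ceramic reference ball on a black stand, foot 52 mm across, 117 mm high. Origin: centre of its foot.
- v_block: Bystander: steel V-block, 56 x 60 x 45 mm. Origin: centre of its underside.
- stylus_case: Bystander: closed blue and black stylus case, 80 x 54 x 24 mm. Origin: centre of its underside.
Mind the look-alikes: they are no part of the job. What is meant by the cover is not purple or yellow, and is the larger of those in its own colour.

How it is judged (in metres and radians):
On the way, in this order (a step that is already met when the one before it is completed fails the run):
1. the snap tab is pressed in by the fingers (value of joint tab above 0.04 rad and contact force between the fingers and tab above 1 N and x of cover in the frame of fixture below 0.048 m).
2. the released cover has slid past the hooks (x of cover in the frame of fixture above 0.056 m).
At the end, for the whole second after the job is handed in: The cover lies still and flat on the fixture plate (foot within 3 mm of the plate, tilt under 0.06 rad), its origin 111 to 220 mm ahead of the fixture's origin (rear edge past the terminal seat) and within 60 mm of the plate's centre line, and the snap tab has sprung back (x of cover in the frame of fixture between 0.111 and 0.22 m and y of cover in the frame of fixture between -0.06 and 0.06 m and z of cover in the frame of fixture between -0.003 and 0.003 m and angle between cover's own z axis and vertical below 0.06 rad and linear speed of cover below 0.01 m/s and value of joint tab below 0.02 rad); the robot touches nothing.
It fails at once if the cover is lifted or tipped (z of cover in the frame of fixture above 0.01 m or angle between cover's own z axis and vertical above 0.2 rad).
It fails at once if a bystander is displaced or tipped (distance of any of ref_sphere, v_block, stylus_case from where it was at the start of the episode above 0.01 m or angle between ref_sphere's own z axis and vertical above 0.2 rad).
It also fails if it takes over 35 s, if anything falls off the work surface, if the arm or the gripper's body presses on something with over 40 N, if the wrist force passes 120 N, or if a joint passes its speed limit or range.

## Robot

A 6-joint arm with a two-finger parallel gripper is mounted at the origin on the work surface. World frame = base frame: x ahead of the robot, y to its left, z up, the work surface at z = 0. Lengths are in m, angles in degrees, forces in N, time in s.
With the tool pointing down it reaches from about 0.325 to 0.85 m from the base axis. Payload 4.4 kg.
Tool frame: the origin (TCP) lies on the centre line of the jaws, within the pads' length; the fingertips stand 17 mm ahead of it and the grasp point (between the pads) lies 2 mm behind it; z points along the fingers, y is the line along which they close (so a half turn about z gives the same grasp; the last joint's range is limited). The gripper opens to 94 mm and grips with 3 to 60 N. Pads are 16 mm wide; open, the fingers measure 119 mm over their backs; the gripper's body (75 mm by 177 mm) begins 78 mm behind the grasp point.
Start: joints at [-73.883, 11.837, 88.321, -0, 79.842, -8.623], TCP at [0.241, -0.522, 0.2] pointing down, gripper open.
Joint ranges: [-156.59, 156.59], [-49.26, 127.26], [12.9, 141.05], [-63.56, 243.56], [4.71, 150.69], [-161.64, 161.64]. Speed limits (degrees/s): [159.86, 159.86, 180, 180, 180, 180].

## Interface

Orientations are given as [roll, pitch, yaw] about the fixed x, y, z axes, in that order (R = Rz(yaw) Ry(pitch) Rx(roll)).
In Python, from station import get_state, eyes, workorder, nets gives the robot as it stands.
- The arm moves only by the tool carry_out, never from a script. Its argument "plan" is a list of rows, each a list of 7 numbers: the shift along the tool's x, y, z in units of 2.5 cm (1.0 is 2.5 cm), then the turn, a rotation vector about the tool's x, y, z in units of 0.08 rad (1.0 is 0.08 rad), then the opening, from -1 (shut) to 1 (fully open), so that 0 is half open. In form: [[dx, dy, dz, rx, ry, rz, claw], ...]. A call has 1 to 10 rows; each row shifts and turns the commanded pose from where the row before left it, along the tool's axes as they then stand; what a row does not reach is not made up. A row lasts 1/8 s, in which the tool goes at most 62.5 mm and 10.7 degrees, less where a joint would pass 70% of its speed; a pose out of reach is approached as far as the arm can. A call with a number of a shift or a turn outside -1 to 1 is refused whole. A call with a gripper value outside its range is refused whole. The fingers move at their own pace and stop on an object; "newtons" is the grip in N (left out, the last holds). Time passes only in rows, so rows that do not move let the fingers close. It gives the time, the measured TCP pose, the force, the opening and the grip force at its end, in the units of the state.
- get_state(): the state, without advancing time (a new reading comes with each control period).
- eyes.snapshot(name): name is "scene" or "top" or "wrist"; returns the picture (384x512x3 uint8, red, green, blue); there is no depth.
- eyes.calibration(name): a dict with "intrinsics" (3x3 intrinsics, pixels), "dist" ([k1, k2, p1, p2, k3] as OpenCV has them; the pictures are not rectified), "xyz" and "attitude" of the camera in the world; the wrist camera has in their place "mount" (4x4, takes a point from camera to tool coordinates, whose origin is the TCP and whose axes are the flange's). Camera axes: x right, y down, z forward; pixel columns grow to the right and rows downward; lengths in m; the calibration is good to about 2 mm. A picture is of the moment at which its call begins: read the wrist's pose just before it. calibration takes no time and is no camera call.
- workorder.job_done(): hands the job in; it is judged then, once.
Trained networks look in the newest picture that a camera, given by its name, has taken for a name from the list of things; names that differ only in an ending like _2 or _b are one class to them, and where a whole thing is asked for, a point or a joint stands for the part that bears it (a point fixed in the world has none). Each returns a list of dicts, best first, with "conf" (0 to 1); they miss things now and then, are a little off and sometimes report something else, mostly with a low value. They report only what shows in the picture. A call takes as long as a camera call. They do not tell look-alikes from the thing itself.
- nets.outline_of(thing, camera): "region" (384x512 bool, what is visible of it) and "point" ([column, row] in pixels, amid what is visible of it).
The state is a dict: "t": time; "joint_pos": joint angles; "dq": joint speeds; "joint_torque": joint torques, N m; "eef_pos": TCP position; "tcp_rot": TCP orientation; "ft_force": force on the tool from outside, world axes, zero at the start; "moment": the same for the moment, N m; "width": finger opening in m; "grasp_force": force on a finger pad.
Only numpy, scipy, OpenCV 4.12 (cv2) and the standard library are available. Lean on these libraries where they do the work, as an engineer would, in place of code of your own. Each camera call takes 0.05 s, during which the arm holds its last target. There are 200 camera calls.

## Working session

There is one attempt and no reset: what is moved stays moved. The work goes in short steps, Python scripts to look and compute and a tool call to move; the robot and the scene stay as the last step left them, time stands still between calls to the robot, and variables do not carry over. Pictures are saved under pics/ and viewed, at most 10 in all, crops included, and the job is handed in when it is done.

Besides the shell and the picture viewer there is one more tool, called as name(argument=value, ...), one argument or row to a line, values as JSON. carry_out: Moves the arm, as the interface text tells. Its arguments: {"type":"object","properties":{"plan":{"type":"array"},"newtons":{"type":"number"}},"required":["plan"]}

```bash
mkdir -p pics
cat > h.py <<'E'
import numpy as np,cv2
from station import get_state,eyes,workorder,nets
from scipy.spatial.transform import Rotation as R
E
python3 - <<'E'
from h import *
a=[]
for n in ["scene","top"]:
    im=eyes.snapshot(n); cv2.imwrite(f"pics/{n}.png",im[:,:,::-1]); c=eyes.calibration(n)
    print(n,c)
    for t in ["fixture","tab","cover","ref_sphere","v_block","stylus_case"]:
        for r in nets.outline_of(t,n)[:3]: print(t,round(r["conf"],2),np.round(r["point"]),r["region"].sum())
    a.append(im)
cv2.imwrite("pics/both.png",cv2.resize(np.vstack(a),None,fx=.78,fy=.78)[:,:,::-1])
s=get_state(); print(s)
E
```

```text
scene {'intrinsics': array([[447.87749756,   0.        , 253.93356728],
       [  0.        , 447.87749756, 178.49468426],
       [  0.        ,   0.        ,   1.        ]]), 'dist': array([-0.00456722,  0.        ,  0.        ,  0.        ,  0.        ]), 'xyz': array([0.88951277, 0.66499173, 1.08153919]), 'attitude': array([-142.75065154,    0.59603063,  152.17907554])}
fixture 0.78 [240. 181.] 4717
tab 0.8 [265. 163.] 212
cover 0.96 [212. 108.] 727
cover 0.75 [296. 246.] 527
cover 0.71 [241. 162.] 791
ref_sphere 0.6 [211. 215.] 415
v_block 0.91 [254. 128.] 385
stylus_case 0.59 [258. 208.] 582
top {'intrinsics': array([[358.67148716,   0.        , 251.58863252],
       [  0.        , 358.67148716, 189.64979783],
       [  0.        ,   0.        ,   1.        ]]), 'dist': array([-0.02869602,  0.        ,  0.        ,  0.        ,  0.        ]), 'xyz': array([ 0.43201549, -0.04154526,  0.92968583]), 'attitude': array([-171.62970713,    1.53305028,  -91.20312036])}
fixture 0.77 [280. 213.] 8484
tab 0.87 [277. 227.] 402
cover 0.92 [166. 208.] 673
cover 0.81 [395. 203.] 1451
cover 0.6
[... 184 characters left out ...]
_case 0.17 [274. 226.] 431
{'t': 0.7, 'joint_pos': array([-7.38812329e+01,  1.18352994e+01,  8.83183765e+01,  1.03740130e-03,
        7.98431513e+01, -8.62314615e+00]), 'dq': array([-0.10851676,  0.04979557,  0.00399657, -0.03155002, -0.02066215,
       -0.06870013]), 'joint_torque': array([ 4.82943542e-04, -3.70751882e+01, -2.81691796e+01,  6.98879594e-02,
        2.74499279e-02, -1.57374886e-07]), 'eef_pos': array([ 0.24065677, -0.52224289,  0.20039204]), 'tcp_rot': array([ 1.79996710e+02, -5.33892936e-04,  2.47417303e+01]), 'ft_force': array([-0.35703813,  0.56501125,  0.1288327 ]), 'moment': array([ 0.02145982,  0.06928077, -0.01639637]), 'grasp_force': 0.0, 'width': 0.09429428345919437}
```

View pics/scene.png

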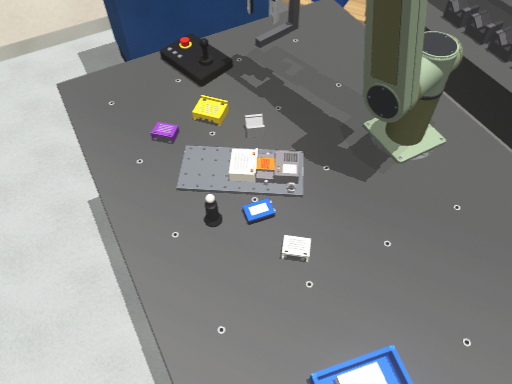

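View pics/top.png

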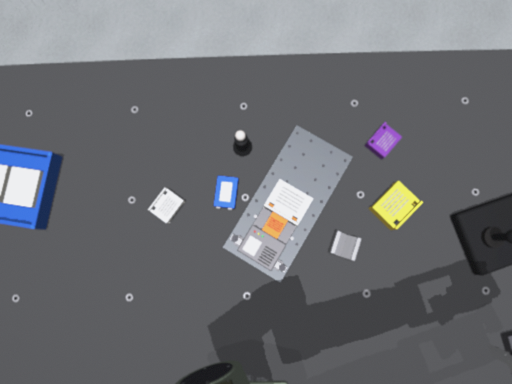

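The real cover is the white one on the plate, at (241,162) in scene and (289,200) in top. The small white one off the plate is a look-alike. Next I'll triangulate the orange pad and the plate corners.

```bash
cat >> h.py <<'E'
def cam(n,st=None):
    c=eyes.calibration(n); K,d=np.array(c["intrinsics"]),np.array(c["dist"])
    if "mount" in c:
        M=np.array(c["mount"]); Rt=R.from_euler("xyz",st["tcp_rot"],degrees=True).as_matrix()
        return K,d,Rt@M[:3,:3],Rt@M[:3,3]+st["eef_pos"]
    return K,d,R.from_euler("xyz",c["attitude"],degrees=True).as_matrix(),np.array(c["xyz"])
def ray(C,p):
    q=cv2.undistortPoints(np.array([[p]],float),C[0],C[1])[0,0]; v=C[2]@np.array([*q,1]); return v/np.linalg.norm(v)
def proj(C,X):
    Rc=C[2].T; return cv2.projectPoints(np.array(X,float).reshape(-1,3),cv2.Rodrigues(Rc)[0],-Rc@C[3],C[0],C[1])[0][:,0]
def tri(Cs,ps):
    A=np.zeros((3,3));b=np.zeros(3)
    for C,p in zip(Cs,ps):
        v=ray(C,p);P=np.eye(3)-np.outer(v,v);A+=P;b+=P@C[3]
    X=np.linalg.solve(A,b); return X,[np.linalg.norm(proj(C,X)[0]-p) for C,p in zip(Cs,ps)]
def atz(C,p,z):
    v=ray(C,p); return C[3]+v*(z-C[3][2])/v[2]
def orange(im,box=None):
    h=cv2.cvtColor(im,cv2.COLOR_RGB2HSV); m=((h[...,0]>4)&(h[...,0]<18)&(h[...,1]>170)&(h[...,2]>120)).astype(np.uint8)
    n,l,s,c=cv2.connectedComponentsWithStats(m); i=1+np.argmax(s[1:,4]); return l==i,c[i]
E
python3 - <<'E'
from h import *
Cs=[];ps=[]
for n,b in [("scene",(160,120,330,220)),("top",(210,110,370,300))]:
    im=eyes.snapshot(n); C=cam(n); Cs.append(C)
    x0,y0,x1,y1=b; cr=im[y0:y1,x0:x1]
    m,c=orange(cr); ps.append(c+[x0,y0]); print(n,m.sum(),ps[-1])
    cv2.imwrite(f"pics/c_{n}.png",cv2.resize(cr,None,fx=3 if n=="top" else 4,fy=3 if n=="top" else 4,interpolation=cv2.INTER_CUBIC)[:,:,::-1])
print(tri(Cs,ps))
for nm,p,q in [("ball",(240,135),(210,200)),("vb",(346,245),(255,121)),("case",(226,193),(259,211))]: print(nm,tri(Cs,[q,p]))
tc=[(299,127),(352,157),(280,280),(224,246)]
print([np.round(atz(Cs[1],p,.012),4) for p in tc])
E
```

```text
scene 170 [265.05294118 163.45882353]Traceback (most recent call last):
  File "<stdin>", line 6, in <module>
  File "h.py", line 23, in orange
    n,l,s,c=cv2.connectedComponentsWithStats(m); i=1+np.argmax(s[1:,4]); return l==i,c[i]
                                                     ~~~~~~~~~^^^^^^^^^
    return _wrapfunc(a, 'argmax', axis=axis, out=out, **kwds)
    return bound(*args, **kwds)
ValueError: attempt to get argmax of an empty sequence
```

```bash
sed -i 's/(h\[...,0\]>4)&(h\[...,0\]<18)&(h\[...,1\]>170)&(h\[...,2\]>120)/(h[...,0]<22)\&(h[...,1]>150)\&(h[...,2]>80)/' h.py
python3 - <<'E'
from h import *
Cs=[];ps=[]
for n,b in [("scene",(160,120,330,220)),("top",(210,110,370,300))]:
    im=eyes.snapshot(n); C=cam(n); Cs.append(C)
    x0,y0,x1,y1=b; cr=im[y0:y1,x0:x1]
    cv2.imwrite(f"pics/c_{n}.png",cv2.resize(cr,None,fx=3 if n=="top" else 4,fy=3 if n=="top" else 4,interpolation=cv2.INTER_CUBIC)[:,:,::-1])
    print(im[227,277])
    m,c=orange(cr); ps.append(c+[x0,y0]); print(n,m.sum(),ps[-1])
print(tri(Cs,ps))
for nm,p,q in [("ball",(240,135),(210,200)),("vb",(346,245),(255,121)),("case",(226,193),(259,211))]: print(nm,tri(Cs,[q,p]))
tc=[(299,127),(352,157),(280,280),(224,246)]
print([np.round(atz(Cs[1],p,.012),4) for p in tc])
E
```

```text
[118 118 118]
scene 200 [265.38  163.405]
[236 150  91]
top 306 [274.41830065 224.7875817 ]
(array([ 0.47364245, -0.07454366,  0.04068501]), [np.float64(0.27246883056657084), np.float64(0.3311168237699342)])
ball (array([0.68722817, 0.00432999, 0.09605057]), [np.float64(0.6993592504293537), np.float64(0.7774869704250874)])
vb (array([ 0.41927235, -0.24669099,  0.04063423]), [np.float64(0.69763439083819), np.float64(0.9255346866626949)])
case (array([0.56051964, 0.04732156, 0.00798604]), [np.float64(0.2110117461643856), np.float64(0.23177532388938446)])
[array([ 0.7322, -0.149 ,  0.012 ]), array([ 0.6471, -0.2836,  0.012 ]), array([ 0.3381, -0.0859,  0.012 ]), array([0.4249, 0.0532, 0.012 ])]
```

View pics/c_top.png

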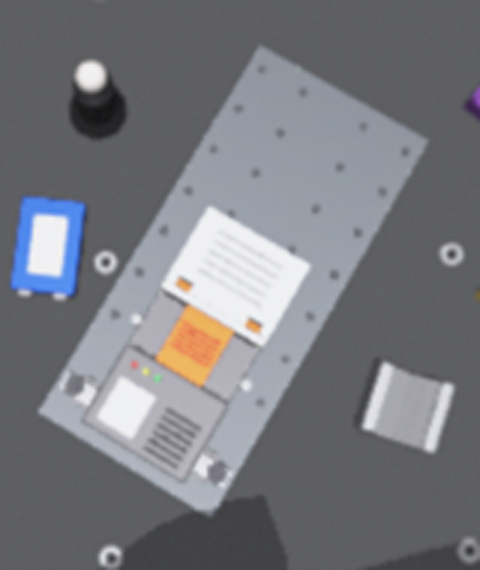

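The top view shows the plate turned about -33°, with its long axis up and to the right in the crop. The cover is at about (235,275) and the pad at (195,345). The bystanders are well off the push lane. The triangulated pad height of 0.041 fits the expected 0.044. I'll move above the pad with the fingers shut.

carry_out(
  plan=[
    [0.94, -0.7, 0, 0, 0, 0, -1],
    [0.94, -0.7, 0, 0, 0, 0, -1],
    [0.94, -0.7, 0, 0, 0, 0, -1],
    [0.94, -0.7, 0, 0, 0, 0, -1],
    [0.94, -0.7, 0, 0, 0, 0, -1],
    [0.94, -0.7, 0, 0, 0, 0, -1],
    [0.94, -0.7, 0, 0, 0, 0, -1],
    [0.94, -0.7, 0, 0, 0, 0, -1],
    [0.94, -0.7, 0, 0, 0, 0, -1],
    [0.94, -0.7, 0, 0, 0, 0, -1],
  ],
  newtons=20,
)

```text
t: 2.15
eef_pos: [0.3812, -0.2641, 0.2005]
tcp_rot: [180.0, -0.0, 24.7]
ft_force: [0.9, 0.6, -0.9]
width: 0.0006
grasp_force: 0.0
```

carry_out(
  plan=[
    [0.94, -0.7, 0, 0, 0, 0, -1],
    [0.94, -0.7, 0, 0, 0, 0, -1],
    [0.94, -0.7, 0, 0, 0, 0, -1],
    [0.94, -0.7, 0, 0, 0, 0, -1],
    [0.94, -0.7, 0, 0, 0, 0, -1],
    [0.94, -0.7, 0, 0, 0, 0, -1],
    [0.94, -0.7, 0, 0, 0, 0, -1],
    [0, 0, 0, 0, 0, 1, -1],
    [0, 0, 0, 0, 0, 1, -1],
    [0, 0, 0, 0, 0, 1, -1],
  ],
)

```text
t: 3.4
eef_pos: [0.479, -0.0847, 0.2004]
tcp_rot: [180.0, -0.0, 10.9]
ft_force: [-0.6, 0.1, -0.3]
width: 0.0006
grasp_force: 0.0
```

carry_out(
  plan=[
    [0, 0, 0, 0, 0, 1, -1],
    [0, 0, 0, 0, 0, 1, -1],
    [0, 0, 0, 0, 0, 1, -1],
    [0, 0, 0, 0, 0, 1, -1],
    [0, 0, 0, 0, 0, 1, -1],
    [0, 0, 0, 0, 0, 1, -1],
    [0, 0, 0, 0, 0, 1, -1],
    [0, 0, 0, 0, 0, 1, -1],
    [0, 0, 0, 0, 0, 1, -1],
    [0, 0, 0, 0, 0, 0.5, -1],
  ],
)

```text
t: 4.65
eef_pos: [0.479, -0.0848, 0.2005]
tcp_rot: [-180.0, -0.0, -32.6]
ft_force: [-0.1, 0.3, 0.0]
width: 0.0002
grasp_force: 0.0
```

Run:
```python
from h import *
s=get_state(); im=eyes.snapshot("wrist"); cv2.imwrite("pics/w1.png",im[:,:,::-1]); np.savez("w1.npz",im=im,**{k:s[k] for k in("eef_pos","tcp_rot")})
print(s["t"],s["eef_pos"],s["tcp_rot"],s["width"],s["ft_force"]); C=cam("wrist",s); print(C[3],C[2][:,2],eyes.calibration("wrist"))
```

```text
4.65 [ 0.47898026 -0.08483937  0.20045431] [-1.79996501e+02 -1.19149569e-02 -3.26436457e+01] 0.00022389004831716128 [-0.09281922  0.28000382  0.00100002]
[ 0.54156025 -0.12520506  0.38381141] [-0.21553521  0.13870878 -0.96659425] {'intrinsics': array([[309.43886715,   0.        , 253.84829067],
       [  0.        , 309.43886715, 192.11129233],
       [  0.        ,   0.        ,   1.        ]]), 'dist': array([-0.05006647,  0.        ,  0.        ,  0.        ,  0.        ]), 'mount': array([[-3.94312650e-04, -9.66540997e-01, -2.56511882e-01,
         7.45068421e-02],
       [ 9.99999847e-01, -2.81321077e-04, -4.77187391e-04,
         2.21974223e-04],
       [ 3.89058978e-04, -2.56512031e-01,  9.66540960e-01,
        -1.83341618e-01],
       [ 0.00000000e+00,  0.00000000e+00,  0.00000000e+00,
         1.00000000e+00]])}
```

View pics/w1.png

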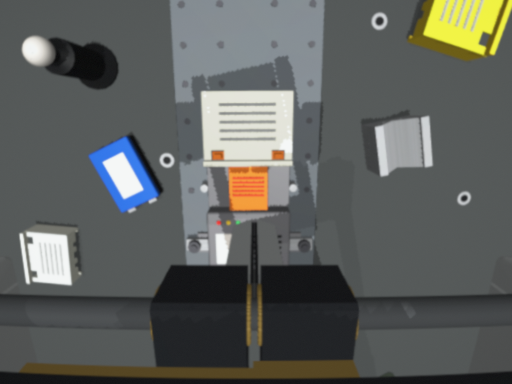

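The wrist view shows the closed fingers lined up with the plate. The cover spans columns 201–294 with its ridge at about row 162, and the orange pad spans columns 229–269, rows 167–210. Next I'll fit the plate's edges and the pad.

Run:
```python
from h import *
d=np.load("w1.npz"); im=d["im"]; C=cam("wrist",d)
g=cv2.GaussianBlur(cv2.cvtColor(im,cv2.COLOR_RGB2GRAY),(5,5),0).astype(float)
gx=np.gradient(g,axis=1)
L=[];Rr=[]
for r in range(10,150,10):
    l=164+np.argmax(gx[r,164:192]); q=304+np.argmin(gx[r,304:334]); L.append(atz(C,(l,r),.012)); Rr.append(atz(C,(q,r),.012))
def line(P):
    vx,vy,x,y=cv2.fitLine(np.array(P)[:,:2].astype(np.float32),cv2.DIST_HUBER,0,.001,.001).ravel()
    if vx<0: vx,vy=-vx,-vy
    return np.array([x,y]),np.array([vx,vy])
for P in (L,Rr):
    o,v=line(P); print("yaw",np.degrees(np.arctan2(v[1],v[0])),o)
(oL,vL),(oR,vR)=line(L),line(Rr); v=vL+vR; v/=np.linalg.norm(v); n=np.array([-v[1],v[0]])
print("width",(oL-oR)@n,"mid n-offset",((oL+oR)/2)@n)
m,c=orange(im[160:220,220:280]); c=c+[220,160]; ys,xs=np.where(m); print("orange",c,xs.min()+220,xs.max()+220,ys.min()+160,ys.max()+160)
c2=(249,(168+210)/2)
X=atz(C,c,.044); print("pad at z",X,"n",X[:2]@n,"v",X[:2]@v)
Cs=[cam("scene"),cam("top"),C]; print("tri3",tri(Cs,[(265.4,163.4),(274.4,224.8),c]))
t=d["eef_pos"][:2]; print("tcp n,v",t@n,t@v)
for nm,p,z in [("ridge L",(203,162),.058),("ridge R",(293,162),.058),("front L",(202,91),.049),("front R",(293,91),.049),("pad rear",(248,210),.044),("pad front vis",(248,168),.044)]:
    X=atz(C,p,z); print(nm,np.round(X,4),"v,n",np.round([X[:2]@v,X[:2]@n],4))
```

```text
yaw -31.74839 [ 0.6224164  -0.06847742]
yaw -32.589714 [ 0.5246956 -0.2050311]
width 0.16761851 mid n-offset 0.1896123
orange [247.7800729  188.68772783] 229 267 167 210
pad at z [ 0.472875   -0.07281952  0.044     ] n 0.1901273703679324 v 0.4390501624444864
tri3 (array([ 0.47345124, -0.07350587,  0.04254374]), [np.float64(0.21373112968633548), np.float64(0.6360039483125001), np.float64(1.0751845723213782)])
tcp n,v 0.18320334987628972 0.4506177502676667
ridge L [ 0.526  -0.0508  0.058 ] v,n [0.4723 0.2371]
ridge R [ 0.4743 -0.1314  0.058 ] v,n [0.4715 0.1413]
front L [ 0.5872 -0.0904  0.049 ] v,n [0.5452 0.2361]
front R [ 0.5362 -0.1698  0.049 ] v,n [0.5443 0.1418]
pad rear [ 0.4515 -0.0592  0.044 ] v,n [0.4137 0.1902]
pad front vis [ 0.4927 -0.086   0.044 ] v,n [0.4628 0.1896]
```

Everything agrees: origin at v≈0.4655, centre line n≈0.1895, yaw≈-32.5°. I'll move over the pad and go down in two stages.

carry_out(
  plan=[
    [-0.36, -0.26, 0.6, 0, 0, 0, -1],
    [0, 0, 1, 0, 0, 0, -1],
    [0, 0, 1, 0, 0, 0, -1],
    [0, 0, 1, 0, 0, 0, -1],
    [0, 0, 1, 0, 0, 0, -1],
    [0, 0, 0.6, 0, 0, 0, -1],
    [0, 0, 0.14, 0, 0, 0, -1],
    [0, 0, 0, 0, 0, 0, -1],
  ],
)

```text
t: 5.7
eef_pos: [0.4751, -0.0745, 0.0671]
tcp_rot: [-180.0, -0.0, -32.5]
ft_force: [0.2, -0.2, 0.1]
width: 0.0008
grasp_force: 0.0
```

Run:
```python
from h import *
s=get_state(); im=eyes.snapshot("wrist"); print(s["eef_pos"],s["tcp_rot"],s["ft_force"])
cv2.imwrite("pics/w2.png",im[:,:,::-1])
```

```text
[ 0.47513793 -0.07447908  0.06710739] [-1.79991064e+02 -2.61356312e-02 -3.25410619e+01] [ 0.21349508 -0.17566664  0.0799943 ]
```

View pics/w2.png

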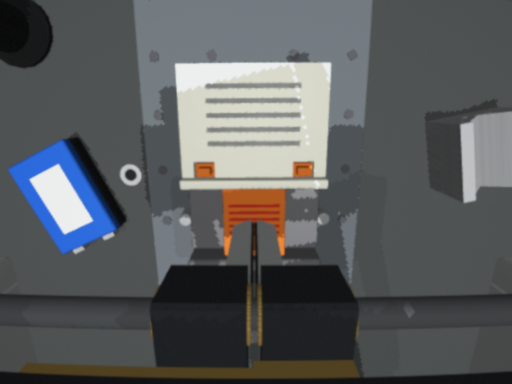

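The fingers are centred over the orange pad (column 254), behind the ridge at row 184. Pressing down.

carry_out(
  plan=[
    [0, 0, 0.2, 0, 0, 0, -1],
    [0, 0, 0.12, 0, 0, 0, -1],
    [0, 0, 0.06, 0, 0, 0, -1],
    [0, 0, 0, 0, 0, 0, -1],
  ],
)

```text
t: 6.25
eef_pos: [0.4748, -0.0745, 0.0572]
tcp_rot: [180.0, 0.0, -32.6]
ft_force: [0.0, -0.4, -0.7]
width: 0.0005
grasp_force: 0.0
```

carry_out(
  plan=[
    [0, 0, 0.08, 0, 0, 0, -1],
    [0, 0, 0, 0, 0, 0, -1],
  ],
)

```text
t: 6.5
eef_pos: [0.4748, -0.0745, 0.0552]
tcp_rot: [180.0, 0.0, -32.6]
ft_force: [-0.3, 0.2, 0.6]
width: 0.0004
grasp_force: 0.0
```

carry_out(
  plan=[
    [0, 0, 0.06, 0, 0, 0, -1],
    [0, 0, 0, 0, 0, 0, -1],
  ],
)

```text
t: 6.75
eef_pos: [0.4748, -0.0745, 0.0537]
tcp_rot: [180.0, 0.0, -32.6]
ft_force: [-0.2, -0.5, 0.2]
width: 0.0008
grasp_force: 0.0
```

Run:
```python
from h import *
im=eyes.snapshot("wrist"); 
s=eyes.snapshot("scene")
a=cv2.resize(im[150:290,150:360],None,fx=3,fy=3,interpolation=cv2.INTER_CUBIC)
b=cv2.resize(s[130:210,210:320],None,fx=5,fy=5,interpolation=cv2.INTER_CUBIC)[:, :]
cv2.imwrite("pics/w3.png",cv2.resize(np.hstack([cv2.resize(a,(630,420)),cv2.resize(b,(550,420))]),(800,285))[:,:,::-1])
print(get_state()["joint_torque"],get_state()["eef_pos"])
```

```text
[-7.27925044e-05 -3.11882436e+01 -2.30541319e+01 -1.58438259e-03
 -7.36371498e-02 -6.84470336e-06] [ 0.47483527 -0.07453235  0.05380795]
```

View pics/w3.png

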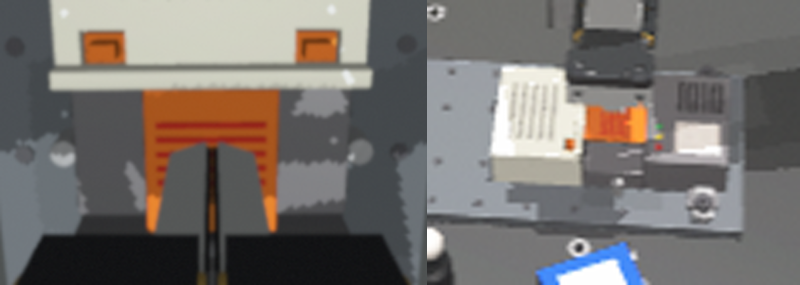

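Run:
```python
from h import *
s=get_state(); im=eyes.snapshot("scene"); C=cam("scene"); p=s["eef_pos"]
for dz in(-.017,0,.04,.08,.1): print(dz,proj(C,p+[0,0,dz]))
b=cv2.resize(im[120:200,215:315],None,fx=7,fy=7,interpolation=cv2.INTER_CUBIC)
for dz in(-.017,.08):
    u=(proj(C,p+[0,0,dz])[0]-[215,120]+.5)*7; cv2.drawMarker(b,tuple(int(x) for x in u),(0,255,0),0,14,1)
W=cam("wrist",s); print("wrist tip",proj(W,p-[0,0,.017]))
cv2.imwrite("pics/s4.png",b[:,:,::-1])
```

```text
-0.017 [[264.75010716 164.34008009]]
0 [[264.80054094 160.73362721]]
0.04 [[264.92332486 151.95163028]]
0.08 [[265.05223426 142.72864165]]
0.1 [[265.11913057 137.94129803]]
wrist tip [[253.68052991 222.09129277]]
```

View pics/s4.png

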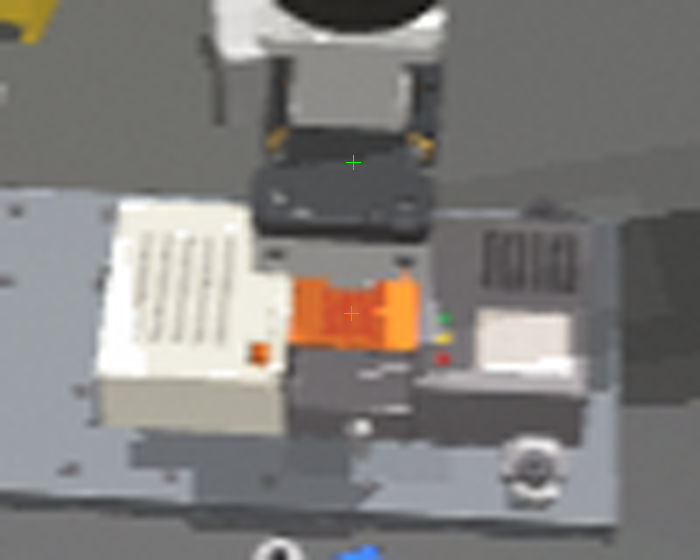

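The scene view shows the closed fingertips' grey plate ending at about (355,288), just above the orange. The predicted tip was at (352,313), so the tip still seems to be above the pad, and the zero force agrees. I'll keep going down in small steps, checking the force.

carry_out(
  plan=[
    [0, 0, 0.06, 0, 0, 0, -1],
    [0, 0, 0, 0, 0, 0, -1],
  ],
)

```text
t: 7.15
eef_pos: [0.4747, -0.0745, 0.0522]
tcp_rot: [180.0, 0.0, -32.6]
ft_force: [0.7, 0.7, -0.1]
width: 0.0001
grasp_force: 0.0
```

Run:
```python
from h import *
a=cv2.imread("pics/scene.png")[:,:,::-1]; b=eyes.snapshot("scene"); print(get_state()["ft_force"])
c=[cv2.resize(i[135:185,240:295],None,fx=7,fy=7,interpolation=cv2.INTER_NEAREST) for i in (a,b)]
cv2.imwrite("pics/d.png",np.hstack(c)[:,:,::-1])
```

```text
[ 0.02900465 -0.81116704  0.29567896]
```

View pics/d.png

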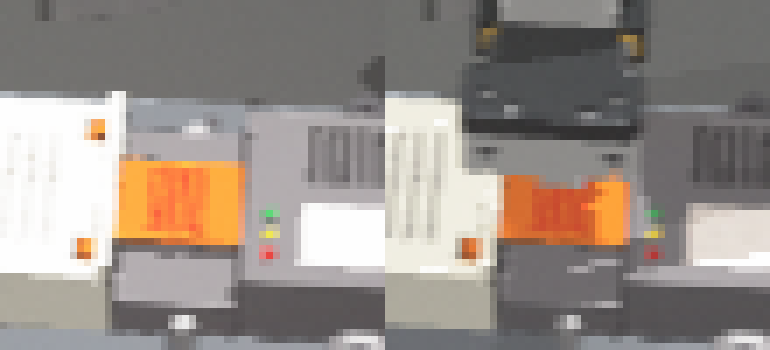

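The grey plate in the right half is the gripper body. Only a short finger stub sticks out below it, ending above the pad at row ~187, so the tips are higher than nominal. I'll descend 3 mm at a time.

carry_out(
  plan=[
    [0, 0, 0.12, 0, 0, 0, -1],
    [0, 0, 0, 0, 0, 0, -1],
  ],
)

```text
t: 7.45
eef_pos: [0.4746, -0.0744, 0.049]
tcp_rot: [180.0, 0.0, -32.6]
ft_force: [0.3, 0.2, 1.4]
width: 0.0008
grasp_force: 0.0
```

Run:
```python
from h import *
s=get_state(); print(s["ft_force"],s["joint_pos"],s["eef_pos"])
C=cam("scene"); Rt=R.from_euler("xyz",s["tcp_rot"],degrees=True).as_matrix()
for t in (17,7,-3,-13):
    print(t,[np.round(proj(C,s["eef_pos"]+Rt@np.array([x,-12.5,t])/1e3)[0],1) for x in(-8,8)])
m,c=orange(eyes.snapshot("wrist")); ys,xs=np.where(m); print(c,m.sum(),ys.min(),ys.max())
```

```text
[0.27675138 0.16048896 1.43167815] [-1.92482862e+01  1.12386591e+01  1.09018035e+02 -2.06964926e-03
  5.97835221e+01  1.03306415e+02] [ 0.47455899 -0.07441497  0.04902267]
17 [array([267.2, 168.7]), array([261.9, 168.4])]
7 [array([267.3, 166.6]), array([261.9, 166.3])]
-3 [array([267.3, 164.5]), array([261.9, 164.2])]
-13 [array([267.4, 162.4]), array([261.9, 162.1])]
[253.02935097 217.70773047] 2419 196 265
```

carry_out(
  plan=[
    [0, 0, 0.06, 0, 0, 0, -1],
    [0, 0, 0, 0, 0, 0, -1],
  ],
)

```text
t: 7.75
eef_pos: [0.4748, -0.0745, 0.0477]
tcp_rot: [180.0, 0.0, -32.6]
ft_force: [-0.2, -0.2, -0.4]
width: 0.0004
grasp_force: 0.0
```

carry_out(
  plan=[
    [0, 0, 0.12, 0, 0, 0, -1],
    [0, 0, 0, 0, 0, 0, -1],
  ],
)

```text
t: 8.0
eef_pos: [0.4746, -0.0744, 0.0445]
tcp_rot: [180.0, 0.0, -32.6]
ft_force: [0.3, -1.0, -0.1]
width: 0.0005
grasp_force: 0.0
```

```bash
python3 -c "
from h import *
print(get_state()['ft_force'],get_state()['eef_pos'])"
```

```text
[ 0.26256154 -0.95495277 -0.05100969] [ 0.47456829 -0.07440691  0.04452794]
```

carry_out(
  plan=[
    [0, 0, 0.12, 0, 0, 0, -1],
    [0, 0, 0, 0, 0, 0, -1],
  ],
)

```text
t: 8.25
eef_pos: [0.4746, -0.0744, 0.0415]
tcp_rot: [180.0, 0.0, -32.6]
ft_force: [-0.4, 0.6, 0.9]
width: 0.0
grasp_force: 0.0
```

carry_out(
  plan=[
    [0, 0, 0.12, 0, 0, 0, -1],
    [0, 0, 0, 0, 0, 0, -1],
  ],
)

```text
t: 8.5
eef_pos: [0.4752, -0.0746, 0.039]
tcp_rot: [-180.0, -0.0, -32.6]
ft_force: [-0.0, -0.5, 2.2]
width: 0.0001
grasp_force: 1.1
```

carry_out(
  plan=[
    [0, 0, 0.06, 0, 0, 0, -1],
    [0, 0, 0, 0, 0, 0, -1],
  ],
)

```text
t: 8.75
eef_pos: [0.4751, -0.0745, 0.0377]
tcp_rot: [-180.0, -0.0, -32.6]
ft_force: [-0.9, 0.9, 5.4]
width: 0.0003
grasp_force: 2.5
```

Run:
```python
from h import *
s=get_state(); print(s["ft_force"],s["moment"],s["eef_pos"],s["grasp_force"])
b=eyes.snapshot("scene"); a=eyes.snapshot("wrist")
cv2.imwrite("pics/e.png",np.hstack([cv2.resize(a[150:300,150:360],None,fx=2,fy=2,interpolation=cv2.INTER_CUBIC),cv2.resize(b[135:185,240:295],(330,300),interpolation=cv2.INTER_CUBIC)])[:,:,::-1])
```

```text
[-0.85523668  0.89907046  5.35312021] [ 0.14903652  0.2458593  -0.00444886] [ 0.47507412 -0.07454592  0.03772064] 2.4917195574380457
```

View pics/e.png

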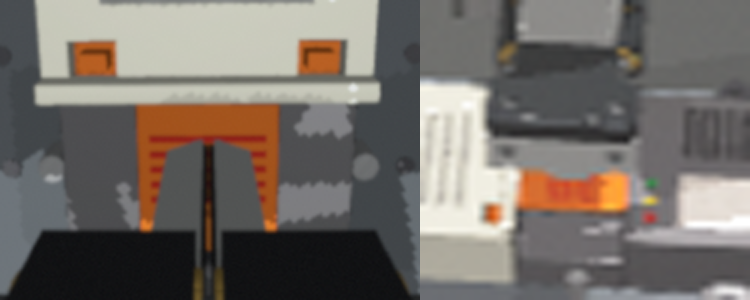

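The picture shows the fingertips on the pad and 5.4 N with a spring-like rise, so contact is at TCP z≈0.0396. Pressing to about 4.5 mm.

carry_out(
  plan=[
    [0, 0, 0.06, 0, 0, 0, -1],
    [0, 0, 0.05, 0, 0, 0, -1],
    [0, 0, 0, 0, 0, 0, -1],
    [0, 0, 0, 0, 0, 0, -1],
  ],
)

```text
t: 9.35
eef_pos: [0.4749, -0.0744, 0.0355]
tcp_rot: [180.0, 0.0, -32.6]
ft_force: [-3.5, 1.1, 10.0]
width: 0.0007
grasp_force: 4.9
```

carry_out(
  plan=[
    [0.15, 0, 0.01, 0, 0, 0, -1],
    [0.15, 0, 0.01, 0, 0, 0, -1],
    [0.15, 0, 0.01, 0, 0, 0, -1],
    [0.15, 0, 0.01, 0, 0, 0, -1],
  ],
)

```text
t: 9.85
eef_pos: [0.4834, -0.0802, 0.033]
tcp_rot: [179.9, 0.6, -32.5]
ft_force: [-7.5, 4.6, 11.5]
width: 0.0005
grasp_force: 6.0
```

carry_out(
  plan=[
    [0.15, 0, 0, 0, 0, 0, -1],
    [0.15, 0, 0, 0, 0, 0, -1],
    [0.1, 0, 0, 0, 0, 0, -1],
    [0, 0, 0, 0, 0, 0, -1],
  ],
)

```text
t: 10.35
eef_pos: [0.4927, -0.0862, 0.033]
tcp_rot: [179.9, 0.5, -32.6]
ft_force: [-5.8, 3.3, 9.1]
width: 0.0008
grasp_force: 4.8
```

```bash
cat > look.py <<'E'
from h import *
s=get_state(); im=eyes.snapshot("wrist"); C=cam("wrist",s)
e=R.from_euler("z",-32.5,degrees=True).as_matrix(); v=e[:2,0]; n=e[:2,1]
p=s["eef_pos"]; print("t",s["t"],"tcp v,n,z",p[:2]@v,p[:2]@n,p[2],s["ft_force"])
o=nets.outline_of("cover","wrist")
for r in o[:2]:
    ys,xs=np.where(r["region"]); X=atz(C,r["point"],.049); print(r["conf"],r["point"],xs.min(),xs.max(),ys.min(),ys.max(),"v,n",X[:2]@v,X[:2]@n)
    for q in ((r["point"][0],ys.min()),): X=atz(C,q,.049); print("front v",X[:2]@v)
cv2.imwrite("pics/last.png",im[:,:,::-1])
E
python3 look.py
```

```text
t 10.35 tcp v,n,z 0.4617962726363337 0.1920261526449672 0.032953749010199554 [-5.82878012  3.34639539  9.06504733]
0.75 [254.1, 151.1] 160 345 84 232 v,n 0.5150452845584191 0.1917107115745572
front v 0.5495716515677183
0.65 [48.3, 236.4] 0 110 170 295 v,n 0.4649049376051807 0.3144546964026514
front v 0.5051222186070161
```

Front edge has moved about 5 mm, so the cover is sliding. Pushing on steadily.

carry_out(
  plan=[
    [0.15, 0, 0, 0, 0, 0, -1],
    [0.15, 0, 0, 0, 0, 0, -1],
    [0.15, 0, 0, 0, 0, 0, -1],
    [0, 0, 0, 0, 0, 0, -1],
  ],
)

```text
t: 10.95
eef_pos: [0.503, -0.0928, 0.033]
tcp_rot: [180.0, 0.3, -32.6]
ft_force: [-4.6, 2.6, 7.2]
width: 0.0007
grasp_force: 3.6
```

```bash
python3 look.py
```

```text
t 10.95 tcp v,n,z 0.4741032308633913 0.192059897965351 0.032992974593060706 [-4.57588414  2.55931522  7.19841132]
0.59 [252.1, 152.6] 161 344 85 232 v,n 0.5264830567834878 0.1928221612302951
front v 0.5613673637081156
```

carry_out(
  plan=[
    [0.2, 0, 0, 0, 0, 0, -1],
    [0.2, 0, 0, 0, 0, 0, -1],
    [0.2, 0, 0, 0, 0, 0, -1],
    [0.2, 0, 0, 0, 0, 0, -1],
    [0.2, 0, 0, 0, 0, 0, -1],
    [0.2, 0, 0, 0, 0, 0, -1],
    [0.2, 0, 0, 0, 0, 0, -1],
    [0, 0, 0, 0, 0, 0, -1],
  ],
)

```text
t: 12.05
eef_pos: [0.5356, -0.1133, 0.0337]
tcp_rot: [-180.0, -0.1, -32.6]
ft_force: [0.1, 0.1, 0.0]
width: 0.0001
grasp_force: 0.0
```

```bash
python3 look.py
```

```text
t 12.05 tcp v,n,z 0.5125704885032161 0.19222431784461894 0.03374061906165815 [0.08001472 0.09761626 0.04386141]
0.9 [252.5, 151.3] 161 343 84 231 v,n 0.5653956589998851 0.19274456524428177
front v 0.6003162491501539
```

carry_out(
  plan=[
    [0.2, 0, 0, 0, 0, 0, -1],
    [0.2, 0, 0, 0, 0, 0, -1],
    [0.2, 0, 0, 0, 0, 0, -1],
    [0.2, 0, 0, 0, 0, 0, -1],
    [0.2, 0, 0, 0, 0, 0, -1],
    [0.2, 0, 0, 0, 0, 0, -1],
    [0.2, 0, 0, 0, 0, 0, -1],
    [0.2, 0, 0, 0, 0, 0, -1],
    [0.2, 0, 0, 0, 0, 0, -1],
    [0, 0, 0, 0, 0, 0, -1],
  ],
)

```text
t: 13.4
eef_pos: [0.5734, -0.1375, 0.0337]
tcp_rot: [-180.0, -0.0, -32.6]
ft_force: [0.6, -0.2, -1.0]
width: 0.0006
grasp_force: 0.0
```

```bash
python3 look.py
```

```text
t 13.4 tcp v,n,z 0.5574625667004671 0.19216780702444264 0.033734610454608724 [ 0.55266137 -0.23493153 -0.99694504]
0.63 [252.7, 152.0] 160 344 84 231 v,n 0.609911271692985 0.19257914630864723
front v 0.6452092529170363
```

Cover is at x≈141 mm. Backing off and going up.

carry_out(
  plan=[
    [-0.2, 0, 0, 0, 0, 0, -1],
    [-0.3, 0, 0, 0, 0, 0, -1],
    [0, 0, -0.5, 0, 0, 0, -1],
    [0, 0, -1, 0, 0, 0, -1],
    [0, 0, -1, 0, 0, 0, -1],
    [0, 0, -1, 0, 0, 0, -1],
    [0, 0, -1, 0, 0, 0, -1],
    [0, 0, -1, 0, 0, 0, -1],
    [-1, 0, 0, 0, 0, 0, -1],
    [0, 0, 0, 0, 0, 0, -1],
  ],
)

```text
t: 14.75
eef_pos: [0.5408, -0.1164, 0.1723]
tcp_rot: [-180.0, -0.1, -32.5]
ft_force: [0.3, 0.4, -0.4]
width: 0.0002
grasp_force: 0.0
```

```bash
python3 look.py
python3 - <<'E'
from h import *
eyes
E
```

```text
t 14.75 tcp v,n,z 0.5186371851001703 0.19242536881935599 0.17229534387121856 [ 0.34881177  0.35376182 -0.37518083]
0.92 [55.6, 298.3] 24 82 281 342 v,n 0.38422670041014095 0.42319537528009116
front v 0.4070420489451143
0.92 [477.8, 69.4] 417 511 3 121 v,n 0.6335941075893872 -0.022577833484638113
front v 0.6921273793665861
```

View pics/last.png

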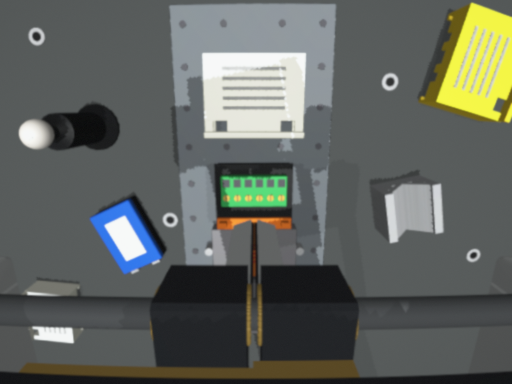

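The cover at (253,95) lies flat and square on the plate. The whole black seat with its green strip at (255,190) is uncovered, and the bystanders stand in place. Handing in.

```bash
python3 -c "
from h import *
print(workorder.job_done())"
```

```text
the job is handed in; nothing more can be done
None
```

The job is handed in: I pressed the tab and pushed the white cover straight off to x ≈ 141 mm, lying flat with the whole terminal seat uncovered and no bystander visibly moved; the tab's spring-back wasn't checked separately, and no verdict came back.

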